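# Hook the storage bracket into the slotted upright and lock it

### The arm

A 6-joint arm with a two-finger parallel gripper is mounted at the origin on a cart in front of the work surface, level with it; the furniture and walls round the work are solid. World frame = base frame: x ahead of the robot, y to its left, z up, the work surface at z = 0. Lengths are in m, angles in degrees, forces in N, time in s.
With the tool pointing down it reaches from about 0.375 to 0.9 m from the base axis. Payload 3.1 kg.
Tool frame: the origin (TCP) lies on the centre line of the jaws, within the pads' length; the fingertips stand 8 mm ahead of it and the grasp point (between the pads) lies 11 mm behind it (bot.tip_extent is the distance from the TCP to the fingertips, in m); z points along the fingers, y is the line along which they close (so a half turn about z gives the same grasp; the last joint's range is limited). The gripper opens to 87 mm and grips with 3 to 60 N. Pads are 19 mm wide; open, the fingers measure 117 mm over their backs; the gripper's body (75 mm by 190 mm) begins 51 mm behind the grasp point.
Start: joints at [-80.071, 30.224, 82.088, -0, 67.689, -10.227], TCP at [0.215, -0.587, 0.231] pointing down, gripper open.
Joint ranges: [-176.69, 176.69], [-43.24, 126.21], [12.49, 139.97], [-82, 262], [0, 151.66], [-163.58, 163.58]. Speed limits (degrees/s): [159.86, 159.86, 180, 180, 180, 180].

### API

Orientations are given as a 3x3 rotation matrix whose columns are the frame's x, y, z axes.
In Python, from rig import bot, vision, workorder gives the robot as it stands.
- The arm moves only by the shell command python3 -m handwheel 'ROWS'. ROWS is JSON, a list of rows, each an object with "delta_rot": the turn, a rotation vector about the tool's x, y, z in rad, a list of three; "xyz": the shift along the tool's x, y, z in mm, a list of three; "hand": the closure, from -1 (fully open) to 1 (shut). A call has exactly 5 rows; each row is the pose to reach, as a shift and turn from the pose commanded when the call began, along the tool's axes at that moment; what a row does not reach only later rows make up. A row lasts 1/8 s, in which the tool goes at most 62.5 mm and 10.7 degrees, less where a joint would pass 70% of its speed; a pose out of reach is approached as far as the arm can. A call with a gripper value outside its range is refused whole. The fingers move at their own pace and stop on an object; the grip force is fixed at half the most. Time passes only in rows, so rows that repeat a pose let the fingers close, or fill a call up. It gives the time, the measured TCP pose, the force, the opening and the grip force at its end, in the units of the state.
- bot.read_state(): the state, without advancing time (a new reading comes with each control period).
- vision.capture(name): name is "scene" or "top" or "wrist"; returns the picture (420x560x3 uint8, red, green, blue); there is no depth.
- vision.camera_model(name): a dict with "camera_matrix" (3x3 intrinsics, pixels), "camera_from_world" (4x4, takes a point from world to camera coordinates). Camera axes: x right, y up, looking along -z (the intrinsics and any distortion apply to the point x, -y, -z); pixel columns grow to the right and rows downward; lengths in m; the calibration is good to about 2 mm. A picture is of the moment at which its call begins: read the wrist's pose just before it. camera_model takes no time and is no camera call; for the wrist camera it gives the pose at the moment of the call.
- workorder.hand_in(): hands the job in; it is judged then, once.
The state is a dict: "time_s": time; "joint_positions": joint angles; "qvel": joint speeds; "tau": joint torques, N m; "position": TCP position; "tcp_rot": TCP orientation; "force": force on the tool from outside, world axes, zero at the start; "moment": the same for the moment, N m; "opening": opening from 0.0 (shut) to 1.0 (fully open); "grasp_force": force on a finger pad.
Only numpy, scipy, OpenCV 4.12 (cv2) and the standard library are available. Lean on these libraries where they do the work, as an engineer would, in place of code of your own. Each camera call takes 0.05 s, during which the arm holds its last target. There are 200 camera calls.

### The job

Hang the blue storage bracket on the grey slotted upright: put its steel hook and the lug below it straight into the two slots until its back plate is against the upright, and let it down so that the hook catches behind the slot. Then press it down until the red catch springs back out over its top edge and holds it locked. Press gently, by feel, never jamming or forcing it against the upright, leave it hanging there, and leave the other things on the bench where they are.

Things in the scene. Friction and masses are not known exactly. Their poses are not given: they have to be found in the camera images.
- bracket: Loose storage bracket, 0.2 kg, 104x70x118 mm, standing on the bench. Origin: rear face of its steel back plate, centre line, level of its underside; z up, +x out of the rear face (the way the hook points). Back plate: x -6 to 0, y -20 to 20, z 0 to 118 mm. Two-compartment blue tray: x -86 to -6, y -35 to 35, z 0 to 32 mm.
- bracket_web (a point): Top of the bracket's blue web, at bracket x -41, y 0, z 118 mm: a wall 14 mm thick (y -7 to 7), x -76 to -6, free above z 32; grip it here from above. The thin black pad on top, x -45 to -15, is where one presses.
- bracket_hook (a point): Front end of the bracket's steel hook, at bracket x 18, y 0, z 67 mm. Tongue z 74 to 84, out to x 15, 7 mm thick; from it a tooth hangs at x 8 to 15 down to z 50; a nose 4 mm thick, z 52 to 82, leads to x 18. Below is the straight lug, 7 mm thick, z 4 to 16, out to x 12 mm.
- upright: Fixed grey slotted upright, 217 mm tall, 52 mm wide, plate 6 mm thick (x 0 to 6), on a base 130x120x12 mm (x -40 to 90). Origin: its front face, centre line, bench level; z up, +x into the upright. A hung bracket's axes are parallel to these. Slots 11 mm wide: hook slot z 135 to 177, lug slot z 63 to 112, an unused one z 22 to 55 mm. More than 40 N between it and the bracket is forcing.
- upright_slot (a point): Middle of the hook slot at the front face, at upright z 156 mm. Hook and lug enter together with the bracket's origin 85 to 93 mm above the upright's (best 89). Push in until the back plate is flush, then let down.
- upright_seat (a point): Where the tooth lands behind the plate, at upright x 12, z 124 mm (mean). It is a sprung seat of unseen height: bracket's origin 68.5 to 80.5 mm up when the tooth lands. It bears the bracket's weight; press some 5 mm more, by a push growing from about 5 to 12-18 N with friction, and the catch springs out; 2 mm beyond is a hard stop. Let go, and the seat lifts the bracket's edge against the catch.
- catch (a joint): Red sprung catch above the hook slot, 12 mm wide, 9 tall, underside 181.5 to 193.5 mm up (as unseen as the seat). Value in m: 0 = fully out, 8 mm proud; grows as pushed in. The back plate put flush pushes it in to about 0.008 (4.5 N), 0.0025 to 0.006 when let go with play; it springs back to near 0 over the plate's top edge when locked.
- tip_box_blue: Bystander, loose, not to be disturbed: blue pipette-tip box with clear lid, 92x122x95 mm. Origin: centre of its underside.
- timer: Bystander, loose, not to be disturbed: white bench timer, 47x66x57 mm. Origin: centre of its underside.
- tube_rack_green: Bystander, loose, not to be disturbed: green rack of small tubes, 84x122x42 mm. Origin: centre of its underside.
- beaker_small: Bystander, loose, not to be disturbed: small glass beaker, 72 mm wide, 95 mm tall. Origin: centre of its underside.
- marker_black: Bystander, loose, not to be disturbed: black marker lying down, 139 mm long. Origin: centre of its underside.

How it is judged (in metres and radians):
On the way:
1. the bracket is hooked: its hook and lug are in the slots, the tooth is behind the plate, and its back plate is pushing the red catch in (x of bracket in the frame of upright between -0.006 and 0.004 m and y of bracket in the frame of upright between -0.006 and 0.006 m and z of bracket in the frame of upright between 0.055 and 0.083 m and value of joint catch above 0.0015 m), for 0.2 s.
At the end, for the whole second after the job is handed in: The bracket hangs released and at rest: its origin within 6 mm of the upright's centre line, 6 mm before to 4 mm behind its front face, 55 to 80 mm up, tilted under 0.12 rad, turned under 0.2 rad from it, and the red catch is out again over its top edge (within 1.5 mm of fully out) (x of bracket in the frame of upright between -0.006 and 0.004 m and y of bracket in the frame of upright between -0.006 and 0.006 m and z of bracket in the frame of upright between 0.055 and 0.08 m and value of joint catch below 0.0015 m and angle between bracket's own z axis and vertical below 0.12 rad and angle between the x axis of bracket and the x axis of upright, either way round below 0.2 rad and linear speed of bracket below 0.02 m/s); the robot touches nothing.
It fails at once if the bracket is pushed against the upright with more than 40 N (contact force between bracket and upright above 40 N).
It fails at once if a bystander is moved by more than 20 mm (distance of any of tip_box_blue, timer, tube_rack_green, beaker_small, marker_black from where it was at the start of the episode above 0.02 m).
It also fails if it takes over 59 s, if anything falls off the work surface, if the arm or the gripper's body presses on something with over 40 N, if the wrist force passes 120 N, or if a joint passes its speed limit or range.

## Working session

There is one attempt and no reset: what is moved stays moved. The work goes in short steps, Python scripts to look and compute and a shell command to move; the robot and the scene stay as the last step left them, time stands still between calls to the robot, and variables do not carry over. Pictures are saved under pics/ and viewed, at most 10 in all, crops included, and the job is handed in when it is done.

```bash
mkdir -p pics; ls
python3 - <<'E'
from rig import bot, vision
import cv2, numpy as np
s=bot.read_state(); print(s)
for n in ["scene","top"]:
    im=vision.capture(n); cv2.imwrite(f"pics/{n}0.png",cv2.resize(im[:,:,::-1],(800,600),interpolation=cv2.INTER_CUBIC))
    m=vision.camera_model(n); print({k:(np.round(v,4).tolist() if not isinstance(v,str) else v) for k,v in m.items()})
E
```

```text
pics
{'time_s': 0.0, 'joint_positions': array([-8.00714416e+01,  3.02804536e+01,  8.21566251e+01, -6.59012718e-04,
        6.76877583e+01, -1.02267582e+01]), 'qvel': array([ 0.06002595, -0.03910975, -0.04520406,  0.10450624,  0.07876601,
        0.00441415]), 'tau': array([-6.10675725e-04, -4.40043318e+01, -1.76591170e+01,  6.31235749e-02,
        5.82262699e-02, -1.49831048e-04]), 'position': array([ 0.21525915, -0.58600179,  0.22955433]), 'tcp_rot': array([[ 9.38760590e-01,  3.44569885e-01, -3.86153002e-04],
       [ 3.44569895e-01, -9.38758216e-01,  2.14434988e-03],
       [ 3.76374086e-04, -2.14608785e-03, -9.99997626e-01]]), 'force': array([ 0.44455134, -0.37638596, -0.1941724 ]), 'moment': array([ 0.04170409, -0.05983848,  0.01717209]), 'grasp_force': 0.0, 'opening': 0.9975238338561371}
{'camera_matrix': [[392.1106, 0.0, 279.1935], [0.0, 392.1106, 210.9723], [0.0, 0.0, 1.0]], 'camera_from_world': [[-0.888, -0.4596, 0.0131, 0.3894], [0.3467, -0.6505, 0.6758, -0.2959], [-0.3021, 0.6047, 0.737, -1.1227], [0.0, 0.0, 0.0, 1.0]]}
{'camera_matrix': [[498.8167, 0.0, 278.0856], [0.0, 498.8167, 201.9184], [0.0, 0.0, 1.0]], 'camera_from_world': [[-0.0081, -0.9999, -0.007, -0.0691], [0.9982, -0.0085, 0.0586, -0.4949], [-0.0587, -0.0066, 0.9983, -1.4267], [0.0, 0.0, 0.0, 1.0]]}
```

View pics/scene0.png

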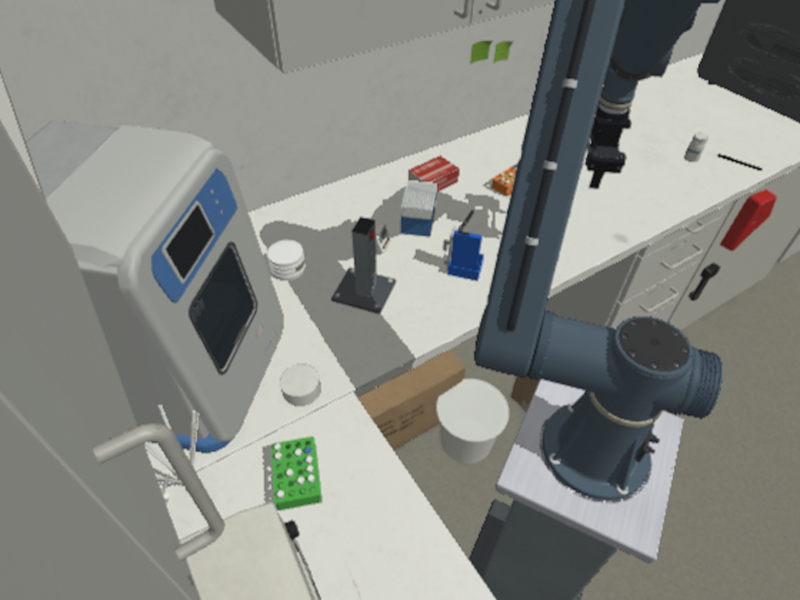

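View pics/top0.png

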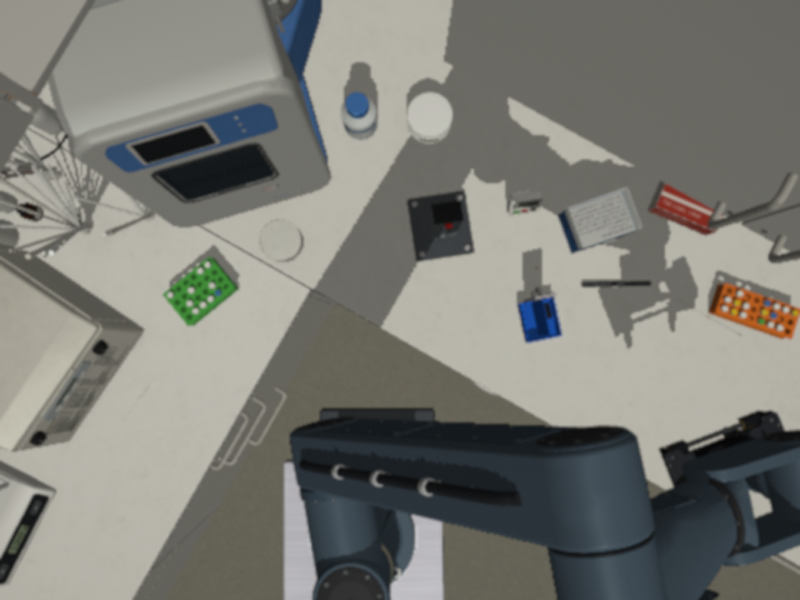

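The scene view shows the upright at (365,260) and the bracket at (465,250). In the top view (800 px) the upright base is at (440,225) with the red catch on its near side. The bracket is at (540,316) with its hook pointing away from the robot, and the marker, tip box and timer are nearby. I'll zoom in on the top view.

```bash
cat > h.py <<'E'
import numpy as np, cv2
from rig import bot, vision
def unproj(name,uv,z,m=None):
    m=m or vision.camera_model(name); K=m["camera_matrix"]; T=m["camera_from_world"]
    R=T[:3,:3]; c=-R.T@T[:3,3]
    d=np.linalg.inv(K)@np.array([uv[0],uv[1],1.]); d=R.T@np.array([d[0],-d[1],-d[2]])
    return c+d*(z-c[2])/d[2]
def proj(name,p,m=None):
    m=m or vision.camera_model(name); T=m["camera_from_world"]
    q=T[:3,:3]@np.asarray(p)+T[:3,3]; q=m["camera_matrix"]@np.array([q[0],-q[1],-q[2]]); return q[:2]/q[2]
E
python3 - <<'E'
from h import *
im=vision.capture("top"); cv2.imwrite("pics/topraw.png",im[:,:,::-1])
c=im[120:250,275:415,::-1]; cv2.imwrite("pics/topcrop.png",cv2.resize(c,(0,0),fx=4.6,fy=4.6,interpolation=cv2.INTER_CUBIC)[:600,:800])
hsv=cv2.cvtColor(im,cv2.COLOR_RGB2HSV)
mask=((hsv[:,:,0]>105)&(hsv[:,:,0]<130)&(hsv[:,:,1]>150)).astype(np.uint8); mask[:190]=0; mask[260:]=0; mask[:,:340]=0; mask[:,420:]=0
cs,_=cv2.findContours(mask,0,2); k=max(cs,key=cv2.contourArea); r=cv2.minAreaRect(k); print(r)
for p in cv2.boxPoints(r): print(p,unproj("top",p,0.032))
E
```

```text
((377.188232421875, 222.84706115722656), (27.116310119628906, 23.645421981811523), 77.47119140625)
[362.7059  212.17648] [ 0.46195708 -0.31396446  0.032     ]
[385.78824 207.04706] [ 0.47601783 -0.37986486  0.032     ]
[391.67056 233.51764] [ 0.40068091 -0.39497433  0.032     ]
[368.58823 238.64706] [ 0.38668566 -0.32927941  0.032     ]
```

View pics/topcrop.png

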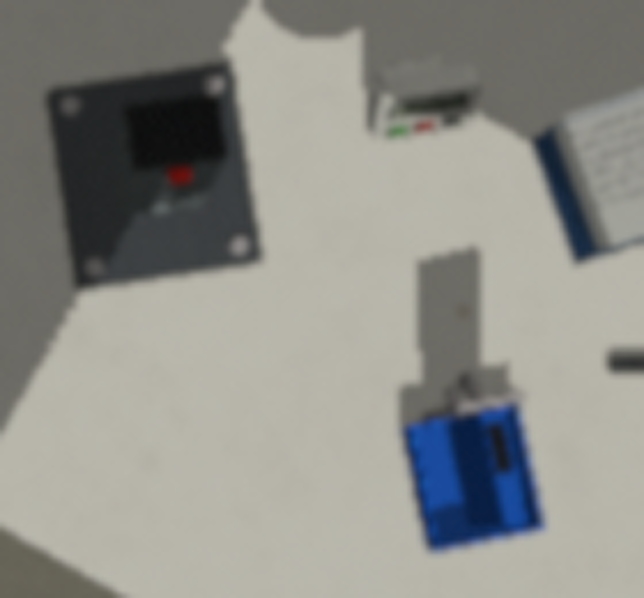

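Bracket yaw comes out at about 11.4° and its tray at 67×77 mm (expected 70×80), so this is good enough. In the crop, the upright base corners are at (48,92), (232,62), (262,262) and (78,288), with the red catch at (180,176). Next I'll compute the poses and the move above the bracket.

```bash
cat >> h.py <<'E'
from scipy.spatial.transform import Rotation as Ro
def Rdown(yaw):
    c,s=np.cos(np.radians(yaw)),np.sin(np.radians(yaw)); return np.array([[c,s,0],[s,-c,0],[0,0,-1.]])
def delta(target,yaw,R=None,p=None):
    "rows needed (tool mm, rotvec) from the measured pose"
    s=bot.read_state(); R=s["tcp_rot"] if R is None else R; p=s["position"] if p is None else p
    return np.round(R.T@(np.asarray(target)-p)*1000,1), np.round(Ro.from_matrix(R.T@Rdown(yaw)).as_rotvec(),4)
E
python3 - <<'E'
from h import *
P=np.array([unproj("top",(275+u/4.6,120+v/4.6),0.012)[:2] for u,v in [(48,92),(232,62),(262,262),(78,288)]]); print(P.round(4))
ex=(P[0]+P[1]-P[2]-P[3])/2; ey=(P[0]+P[3]-P[1]-P[2])/2; print("size",np.linalg.norm(ex),np.linalg.norm(ey),"yaw",np.degrees(np.arctan2(ex[1],ex[0])),np.degrees(np.arctan2(-ey[0],ey[1])))
u=ex/np.linalg.norm(ex); print("upright origin",P.mean(0)-0.025*u)
a=np.radians(11.4); w=np.array([.4764,-.3454])-.041*np.array([np.cos(a),np.sin(a)]); print("web",w)
print(delta([*w,0.22],11.4)); print(vision.camera_model("wrist"))
E
```

```text
[[ 0.675  -0.0961]
 [ 0.6931 -0.2129]
 [ 0.5656 -0.23  ]
 [ 0.5502 -0.1139]]
size 0.1273581793391176 0.1176337882293166 yaw 7.886266263157994 8.191719283085309
upright origin [ 0.5961952  -0.16664311]
web [ 0.43620888 -0.35350395]
(array([ 287.6, -142.3,   10.1]), array([-0.0016, -0.0002,  0.1528]))
{'camera_matrix': array([[321.64276008,   0.        , 276.99303851],
       [  0.        , 321.64276008, 205.89627303],
       [  0.        ,   0.        ,   1.        ]]), 'camera_from_world': array([[ 0.34581251, -0.93830216, -0.001664  , -0.62334246],
       [ 0.90120503,  0.33263301, -0.27782148,  0.03488973],
       [ 0.261234  ,  0.09457454,  0.96063128, -0.3915743 ],
       [ 0.        ,  0.        ,  0.        ,  1.        ]])}
```

```bash
python3 -m handwheel '[{"xyz":[50,-25,0],"delta_rot":[0,0,0.03],"hand":-1},{"xyz":[100,-50,0],"delta_rot":[0,0,0.06],"hand":-1},{"xyz":[150,-75,3],"delta_rot":[0,0,0.09],"hand":-1},{"xyz":[200,-100,6],"delta_rot":[0,0,0.12],"hand":-1},{"xyz":[245,-122,10],"delta_rot":[-0.0016,0,0.153],"hand":-1}]' && python3 -m handwheel '[{"xyz":[20,-13,0],"delta_rot":[0,0,0],"hand":-1},{"xyz":[39,-26,0],"delta_rot":[0,0,0],"hand":-1},{"xyz":[39,-26,0],"delta_rot":[0,0,0],"hand":-1},{"xyz":[39,-26,0],"delta_rot":[0,0,0],"hand":-1},{"xyz":[39,-26,0],"delta_rot":[0,0,0],"hand":-1}]'
python3 - <<'E'
from h import *
s=bot.read_state(); m=vision.camera_model("wrist"); im=vision.capture("wrist"); cv2.imwrite("pics/w1.png",cv2.resize(im[:,:,::-1],(800,600),interpolation=cv2.INTER_CUBIC))
np.savez("w1.npz",K=m["camera_matrix"],T=m["camera_from_world"]); print(s["position"],s["tcp_rot"].round(3).tolist())
T=m["camera_from_world"]; print("cam in tool",s["tcp_rot"].T@(-T[:3,:3].T@T[:3,3]-s["position"]))
E
```

```text
time_s: 0.78
position: [0.4044, -0.386, 0.2203]
tcp_rot: [[0.98, 0.197, 0.0], [0.197, -0.98, -0.001], [0.0, 0.001, -1.0]]
force: [0.0, -0.1, 0.2]
opening: 1.003
grasp_force: 0.0
time_s: 1.4
position: [0.4358, -0.3554, 0.2204]
tcp_rot: [[0.981, 0.196, 0.0], [0.196, -0.981, -0.002], [-0.0, 0.002, -1.0]]
force: [0.3, 0.2, 0.0]
opening: 0.999
grasp_force: 0.0
[ 0.43579967 -0.35535136  0.22044015] [[0.981, 0.196, 0.0], [0.196, -0.981, -0.002], [-0.0, 0.002, -1.0]]
cam in tool [ 0.07588761 -0.00077635 -0.15500647]
```

View pics/w1.png

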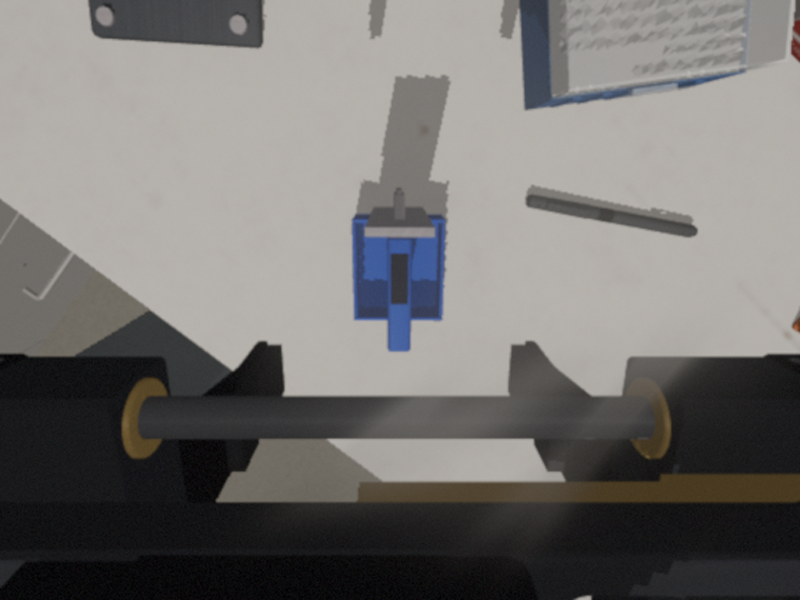

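In the wrist view, the web top runs from (399,238) to (399,350), the black pad from (399,254) to (399,303), and the plate's top edge from (364,236) to (436,236). The alignment looks good.

Run:
```python
from h import *
z=np.load("w1.npz"); m={"camera_matrix":z["K"],"camera_from_world":z["T"]}
f=lambda u,v,h: unproj("",(u*.7,v*.7),h,m)
a,b=f(399,254,.118),f(399.5,303,.118); e=f(399,350,.118); L,R=f(364,236,.118),f(435,236,.118)
print(a,b,e,L,R, np.linalg.norm(a-b),np.linalg.norm(L-R)); d=a-e; print("yaw",np.degrees(np.arctan2(d[1],d[0])),"plate yaw",np.degrees(np.arctan2(-(L-R)[0]*-1,(L-R)[1])))
y=11.4; u=np.array([np.cos(np.radians(y)),np.sin(np.radians(y)),0]); v=np.array([-u[1],u[0],0])
o=[(a+.015*u),(b+.045*u),(e+.076*u)]; print(np.array(o)[:,:2])
O=np.mean(o,0); t=O-.041*u; t[2]=.097; print(O,t,delta(t,y))
```

```text
[ 0.46068056 -0.35173188  0.118     ] [ 0.43213916 -0.35784187  0.118     ] [ 0.40292865 -0.36348945  0.118     ] [ 0.46687341 -0.33037548  0.118     ] [ 0.47475524 -0.36954149  0.118     ] 0.029188068985244526 0.039951211212486425
yaw 11.507441123672244 plate yaw -11.378313561737016
[[ 0.47538463 -0.34876702]
 [ 0.47625137 -0.34894729]
 [ 0.47742926 -0.34846749]]
[ 0.47635509 -0.34872727  0.118     ] [ 0.43616397 -0.35683122  0.097     ] (array([1.000e-01, 1.300e+00, 1.235e+02]), array([ 0.0016,  0.    , -0.0016]))
```

```bash
python3 -m handwheel '[{"xyz":[0,1.3,40],"delta_rot":[0.0016,0,-0.0016],"hand":-1},{"xyz":[0,1.3,80],"delta_rot":[0.0016,0,-0.0016],"hand":-1},{"xyz":[0,1.3,110],"delta_rot":[0.0016,0,-0.0016],"hand":-0.5},{"xyz":[0,1.3,123],"delta_rot":[0.0016,0,-0.0016],"hand":0},{"xyz":[0,1.3,123],"delta_rot":[0.0016,0,-0.0016],"hand":0.5}]' && python3 -m handwheel '[{"xyz":[0,0,0],"delta_rot":[0,0,0],"hand":1},{"xyz":[0,0,0],"delta_rot":[0,0,0],"hand":1},{"xyz":[0,0,0],"delta_rot":[0,0,0],"hand":1},{"xyz":[0,0,0],"delta_rot":[0,0,0],"hand":1},{"xyz":[0,0,0],"delta_rot":[0,0,0],"hand":1}]'
```

```text
time_s: 2.08
position: [0.4364, -0.3562, 0.097]
tcp_rot: [[0.98, 0.198, -0.001], [0.198, -0.98, 0.001], [-0.0, -0.001, -1.0]]
force: [-0.1, 0.1, 0.2]
opening: 0.745
grasp_force: 0.0
time_s: 2.7
position: [0.4368, -0.3561, 0.0977]
tcp_rot: [[0.98, 0.199, 0.0], [0.199, -0.98, -0.0], [0.0, 0.0, -1.0]]
force: [0.7, -1.0, 0.1]
opening: 0.17
grasp_force: 0.3
```

```bash
python3 -m handwheel '[{"xyz":[0,0,0],"delta_rot":[0,0,0],"hand":1},{"xyz":[0,0,0],"delta_rot":[0,0,0],"hand":1},{"xyz":[0,0,-10],"delta_rot":[0,0,0],"hand":1},{"xyz":[0,0,-40],"delta_rot":[0,0,0],"hand":1},{"xyz":[0,0,-89],"delta_rot":[0,0,0],"hand":1}]' && python3 -m handwheel '[{"xyz":[22,-32,0],"delta_rot":[0,0,0.02],"hand":1},{"xyz":[55,-80,0],"delta_rot":[0,0,0.04],"hand":1},{"xyz":[88,-130,0],"delta_rot":[0,0,0.06],"hand":1},{"xyz":[108,-159,0],"delta_rot":[0,0,0.06],"hand":1},{"xyz":[108,-159,0],"delta_rot":[0,0,0.06],"hand":1}]'
python3 - <<'E'
from h import *
s=bot.read_state(); m=vision.camera_model("wrist"); im=vision.capture("wrist"); cv2.imwrite("pics/w2.png",cv2.resize(im[:,:,::-1],(800,600),interpolation=cv2.INTER_CUBIC))
np.savez("w2.npz",K=m["camera_matrix"],T=m["camera_from_world"]); print(s["position"],s["tcp_rot"].round(3).tolist())
E
```

```text
time_s: 3.32
position: [0.4356, -0.3547, 0.1861]
tcp_rot: [[0.98, 0.199, -0.003], [0.199, -0.98, 0.004], [-0.002, -0.005, -1.0]]
force: [1.1, -1.0, -2.5]
opening: 0.157
grasp_force: 30.0
time_s: 3.95
position: [0.5111, -0.1759, 0.1869]
tcp_rot: [[0.99, 0.144, -0.0], [0.144, -0.99, 0.001], [-0.0, -0.001, -1.0]]
force: [-0.2, -0.2, -1.2]
opening: 0.154
grasp_force: 30.0
[ 0.5111394  -0.17588748  0.18685998] [[0.99, 0.144, -0.0], [0.144, -0.99, 0.001], [-0.0, -0.001, -1.0]]
```

View pics/w2.png

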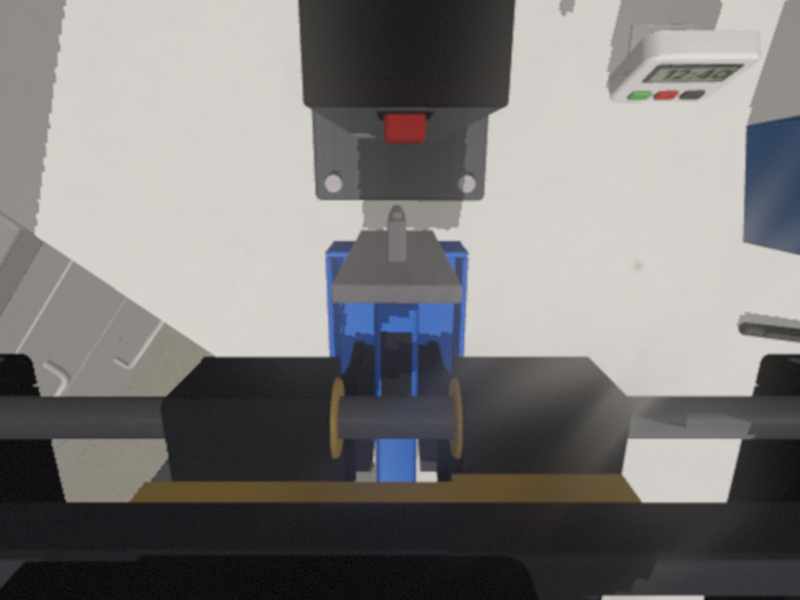

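The upright's top front edge runs from (303,105) to (509,104), with the red catch centred at (405,128). The bracket plate's rear top edge runs from (333,287) to (461,287), with the hook at x≈397. The rest is relative measurement.

```bash
cat > rel.py <<'E'
from h import *
def rel(npz,UL,UR,BL,BR,zb):
    z=np.load(npz); m={"camera_matrix":z["K"],"camera_from_world":z["T"]}
    f=lambda p,h: unproj("",(p[0]*.7,p[1]*.7),h,m)
    ul,ur,bl,br=f(UL,.217),f(UR,.217),f(BL,zb+.118),f(BR,zb+.118)
    yaw=lambda l,r: np.degrees(np.arctan2(-(l-r)[0],(l-r)[1]))
    print("widths",np.linalg.norm(ul-ur),np.linalg.norm(bl-br),"yaw up",yaw(ul,ur),"yaw br",yaw(bl,br))
    U=(ul+ur)/2; B=(bl+br)/2; print("U",U,"B",B)
    a=np.radians(yaw(ul,ur)); u=np.array([np.cos(a),np.sin(a)]); v=np.array([-u[1],u[0]])
    d=(B-U)[:2]; print("bracket in upright x,y mm",d@u*1e3,d@v*1e3)
E
python3 - <<'E'
from rel import *
s=bot.read_state(); p,R=s["position"],s["tcp_rot"]
rel("w2.npz",(303,105.5),(509,104.5),(333,287),(461,287),p[2]-.0977)
z=np.load("w2.npz"); m={"camera_matrix":z["K"],"camera_from_world":z["T"]}
print("bracket yaw tool",np.degrees(np.arctan2(R[1,0],R[0,0])), "tcp",p)
for px,h in [((405,143),.184),((405,116),.193)]: print("catch",unproj("",(px[0]*.7,px[1]*.7),h,m))
E
```

```text
widths 0.05204758052303681 0.03888330398891084 yaw up 8.624297739098886 yaw br 8.385228851180228
U [ 0.59992564 -0.16478914  0.217     ] B [ 0.54978559 -0.16993669  0.20714843]
bracket in upright x,y mm -50.345001190728105 2.429392740619472
bracket yaw tool 8.211691928516045 tcp [ 0.51100083 -0.17755111  0.18684843]
catch [ 0.59212058 -0.16635804  0.184     ]
catch [ 0.59946967 -0.16506555  0.193     ]
```

```bash
python3 -m handwheel '[{"xyz":[8,0.7,0],"delta_rot":[0,0,-0.005],"hand":1},{"xyz":[16,0.7,0],"delta_rot":[0,0,-0.005],"hand":1},{"xyz":[22,0.7,0],"delta_rot":[0,0,-0.005],"hand":1},{"xyz":[22,0.7,0],"delta_rot":[0,0,-0.005],"hand":1},{"xyz":[22,0.7,0],"delta_rot":[0,0,-0.005],"hand":1}]'
python3 - <<'E'
from h import *
vision.capture("top");vision.capture("top")
s=bot.read_state(); m=vision.camera_model("wrist"); im=vision.capture("wrist"); cv2.imwrite("pics/w3.png",cv2.resize(im[:300,120:460,::-1],(0,0),fx=2,fy=2,interpolation=cv2.INTER_CUBIC))
np.savez("w3.npz",K=m["camera_matrix"],T=m["camera_from_world"],p=s["position"],R=s["tcp_rot"]); print(s["position"],s["force"])
E
```

```text
time_s: 4.62
position: [0.5325, -0.1764, 0.1864]
tcp_rot: [[0.989, 0.145, -0.001], [0.145, -0.989, 0.0], [-0.001, -0.0, -1.0]]
force: [-0.6, 0.2, -2.5]
opening: 0.159
grasp_force: 30.0
[ 0.53247732 -0.17630812  0.1864333 ] [-0.74661117  0.2311544  -1.79109222]
```

View pics/w3.png

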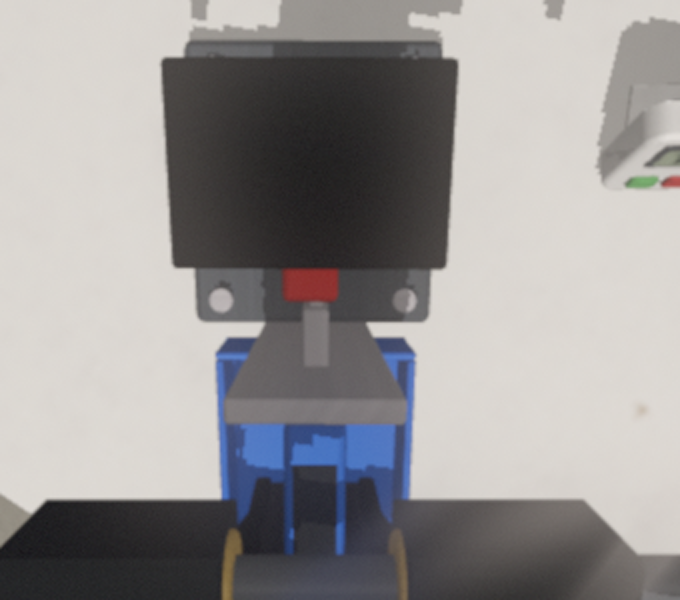

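In this view (2× crop, offset 120), the upright's front top edge runs from (175,267) to (446,266) and the plate's rear top edge from (226,401) to (406,400). The tray's front rim is (217,354)–(414,354), and the tongue root is at (303..328,365). I'll fit the pose.

```bash
cat > fit.py <<'E'
from h import *
from scipy.optimize import least_squares
def fit(npz,ptsU,ptsB,g):
    z=np.load(npz); m={"camera_matrix":z["K"],"camera_from_world":z["T"]}
    def model(q,P):
        R=Ro.from_euler("zy",[q[3],q[4]]).as_matrix() if len(q)>4 else Ro.from_euler("z",q[3]).as_matrix()
        return np.array([proj("",R@np.array(p)/1e3+q[:3],m) for p in P])
    def run(pts,g,fz=False):
        P=list(pts); V=np.array([pts[p] for p in P],float)/2+[120,0]
        ff=(lambda q:(model([q[0],q[1],0,q[2]],P)-V).ravel()) if fz else (lambda q:(model(q,P)-V).ravel())
        r=least_squares(ff,g); print(r.x.round(4),"yaw",np.degrees(r.x[2 if fz else 3]),"res px",r.fun.round(1)); return r.x
    U=run(ptsU,[g[0],g[1],.15],True); B=run(ptsB,[g[0]-.03,g[1],.089,.15,0])
    c,s=np.cos(U[2]),np.sin(U[2]); d=B[:2]-U[:2]; print("bracket in upright mm: x %.1f y %.1f z %.1f"%((d@[c,s])*1e3,(d@[-s,c])*1e3,B[2]*1e3),"dyaw",np.degrees(B[3]-U[2]))
E
python3 - <<'E'
from fit import *
fit("w3.npz",{(0,26,217):(175,267),(0,-26,217):(446,266)},
 {(0,20,118):(226,401),(0,-20,118):(406,400),(-6,35,32):(217,354),(-6,-35,32):(414,354),(0,3.5,84):(303,365),(0,-3.5,84):(328,365)},[.6,-.165])
from rel import *
print(proj("",[0,0,0]) if 0 else "", "R",np.load("w3.npz")["R"].round(4).tolist())
E
```

```text
[ 0.6    -0.165   0.1502] yaw 8.60509957912458 res px [-1.   0.1  1.   0.1]
[ 0.5706 -0.1704  0.0852  0.1493  0.0014] yaw 8.553744665675957 res px [ 0.  -0.7 -0.1 -0.4 -0.3 -0.4  0.2 -0.7 -0.1  1.1  0.2  1.1]
bracket in upright mm: x -29.9 y -1.0 z 85.2 dyaw -0.051354913448623085
 R [[0.9895, 0.1447, -0.0004], [0.1447, -0.9895, 0.0002], [-0.0004, -0.0003, -1.0]]
```

The bracket reads x −30, y −1.0 mm, z about 87–88 and yaw aligned. I'll correct it with +1 mm in y and +1.5 mm up, then feed in with force checks.

```bash
python3 -m handwheel '[{"xyz":[0,-1.0,-1.5],"delta_rot":[0,0,0],"hand":1},{"xyz":[4,-1.0,-1.5],"delta_rot":[0,0,0],"hand":1},{"xyz":[8,-1.0,-1.5],"delta_rot":[0,0,0],"hand":1},{"xyz":[11,-1.0,-1.5],"delta_rot":[0,0,0],"hand":1},{"xyz":[14,-1.0,-1.5],"delta_rot":[0,0,0],"hand":1}]' && python3 -m handwheel '[{"xyz":[1,0,0],"delta_rot":[0,0,0],"hand":1},{"xyz":[2,0,0],"delta_rot":[0,0,0],"hand":1},{"xyz":[3,0,0],"delta_rot":[0,0,0],"hand":1},{"xyz":[4,0,0],"delta_rot":[0,0,0],"hand":1},{"xyz":[4,0,0],"delta_rot":[0,0,0],"hand":1}]'
```

```text
time_s: 5.4
position: [0.5468, -0.1732, 0.188]
tcp_rot: [[0.989, 0.145, 0.0], [0.145, -0.989, 0.0], [0.0, -0.0, -1.0]]
force: [1.0, 0.1, -1.9]
opening: 0.158
grasp_force: 30.0
time_s: 6.02
position: [0.5505, -0.1727, 0.188]
tcp_rot: [[0.989, 0.145, 0.0], [0.145, -0.989, 0.0], [0.0, 0.0, -1.0]]
force: [0.7, 1.2, -2.0]
opening: 0.159
grasp_force: 30.0
```

```bash
python3 -m handwheel '[{"xyz":[1,0,0],"delta_rot":[0,0,0],"hand":1},{"xyz":[2,0,0],"delta_rot":[0,0,0],"hand":1},{"xyz":[3,0,0],"delta_rot":[0,0,0],"hand":1},{"xyz":[4,0,0],"delta_rot":[0,0,0],"hand":1},{"xyz":[4,0,0],"delta_rot":[0,0,0],"hand":1}]'
python3 -m handwheel '[{"xyz":[1,0,0],"delta_rot":[0,0,0],"hand":1},{"xyz":[2,0,0],"delta_rot":[0,0,0],"hand":1},{"xyz":[3,0,0],"delta_rot":[0,0,0],"hand":1},{"xyz":[3,0,0],"delta_rot":[0,0,0],"hand":1},{"xyz":[3,0,0],"delta_rot":[0,0,0],"hand":1}]'
```

```text
time_s: 6.65
position: [0.5541, -0.1721, 0.188]
tcp_rot: [[0.989, 0.145, -0.001], [0.145, -0.989, 0.0], [-0.001, -0.0, -1.0]]
force: [-2.8, -1.2, -1.5]
opening: 0.158
grasp_force: 30.0
time_s: 7.28
position: [0.5572, -0.1717, 0.1879]
tcp_rot: [[0.989, 0.145, -0.0], [0.145, -0.989, 0.0], [-0.0, -0.0, -1.0]]
force: [-2.9, -0.6, -0.5]
opening: 0.156
grasp_force: 30.0
```

```bash
python3 -m handwheel '[{"xyz":[1,0,0],"delta_rot":[0,0,0],"hand":1},{"xyz":[2,0,0],"delta_rot":[0,0,0],"hand":1},{"xyz":[3,0,0],"delta_rot":[0,0,0],"hand":1},{"xyz":[3,0,0],"delta_rot":[0,0,0],"hand":1},{"xyz":[3,0,0],"delta_rot":[0,0,0],"hand":1}]'
python3 -m handwheel '[{"xyz":[0.5,0,0],"delta_rot":[0,0,0],"hand":1},{"xyz":[1,0,0],"delta_rot":[0,0,0],"hand":1},{"xyz":[1,0,0],"delta_rot":[0,0,0],"hand":1},{"xyz":[1,0,0],"delta_rot":[0,0,0],"hand":1},{"xyz":[1,0,0],"delta_rot":[0,0,0],"hand":1}]'
```

```text
time_s: 7.9
position: [0.56, -0.1712, 0.188]
tcp_rot: [[0.989, 0.145, -0.001], [0.145, -0.989, 0.0], [-0.001, -0.0, -1.0]]
force: [-5.8, -1.0, -0.5]
opening: 0.158
grasp_force: 30.0
time_s: 8.52
position: [0.56, -0.1712, 0.188]
tcp_rot: [[0.989, 0.145, -0.003], [0.145, -0.989, 0.0], [-0.003, -0.001, -1.0]]
force: [-7.5, -2.2, 1.1]
opening: 0.159
grasp_force: 30.0
```

Flush: forward motion has stopped at about 7.5 N. Now I'll let it down gradually.

```bash
python3 -m handwheel '[{"xyz":[-0.4,0,1.5],"delta_rot":[0,0,0],"hand":1},{"xyz":[-0.4,0,3],"delta_rot":[0,0,0],"hand":1},{"xyz":[-0.4,0,5],"delta_rot":[0,0,0],"hand":1},{"xyz":[-0.4,0,6.5],"delta_rot":[0,0,0],"hand":1},{"xyz":[-0.4,0,8],"delta_rot":[0,0,0],"hand":1}]'
python3 -m handwheel '[{"xyz":[0,0,0.7],"delta_rot":[0,0,0],"hand":1},{"xyz":[0,0,1.4],"delta_rot":[0,0,0],"hand":1},{"xyz":[0,0,2],"delta_rot":[0,0,0],"hand":1},{"xyz":[0,0,2],"delta_rot":[0,0,0],"hand":1},{"xyz":[0,0,2],"delta_rot":[0,0,0],"hand":1}]'
```

```text
time_s: 9.15
position: [0.56, -0.171, 0.1802]
tcp_rot: [[0.989, 0.145, -0.002], [0.145, -0.989, 0.0], [-0.002, -0.001, -1.0]]
force: [-6.2, -1.3, 2.9]
opening: 0.154
grasp_force: 30.0
time_s: 9.78
position: [0.5599, -0.171, 0.1781]
tcp_rot: [[0.989, 0.145, -0.002], [0.145, -0.989, 0.0], [-0.002, -0.001, -1.0]]
force: [-6.8, -1.2, 1.5]
opening: 0.158
grasp_force: 30.0
```

```bash
for i in 1 2; do :; done; python3 -m handwheel '[{"xyz":[0,0,0.7],"delta_rot":[0,0,0],"hand":1},{"xyz":[0,0,1.4],"delta_rot":[0,0,0],"hand":1},{"xyz":[0,0,2],"delta_rot":[0,0,0],"hand":1},{"xyz":[0,0,2],"delta_rot":[0,0,0],"hand":1},{"xyz":[0,0,2],"delta_rot":[0,0,0],"hand":1}]'
python3 -m handwheel '[{"xyz":[0,0,0.7],"delta_rot":[0,0,0],"hand":1},{"xyz":[0,0,1.4],"delta_rot":[0,0,0],"hand":1},{"xyz":[0,0,2],"delta_rot":[0,0,0],"hand":1},{"xyz":[0,0,2],"delta_rot":[0,0,0],"hand":1},{"xyz":[0,0,2],"delta_rot":[0,0,0],"hand":1}]'
```

```text
time_s: 10.4
position: [0.5599, -0.171, 0.1764]
tcp_rot: [[0.989, 0.145, -0.002], [0.145, -0.989, 0.0], [-0.002, -0.001, -1.0]]
force: [-6.2, -1.1, 1.8]
opening: 0.155
grasp_force: 30.0
time_s: 11.02
position: [0.5599, -0.1711, 0.1756]
tcp_rot: [[0.989, 0.145, -0.002], [0.145, -0.989, -0.0], [-0.002, -0.0, -1.0]]
force: [-8.8, -0.6, 9.9]
opening: 0.159
grasp_force: 30.0
```

The tooth landed on the seat at z≈78 mm: Fz jumped while the bracket stayed flush. Still gripping, I'll press gently in small steps and watch Fz, and Fx for the catch's release.

```bash
python3 -m handwheel '[{"xyz":[0,0,0.5],"delta_rot":[0,0,0],"hand":1},{"xyz":[0,0,1],"delta_rot":[0,0,0],"hand":1},{"xyz":[0,0,1],"delta_rot":[0,0,0],"hand":1},{"xyz":[0,0,1],"delta_rot":[0,0,0],"hand":1},{"xyz":[0,0,1],"delta_rot":[0,0,0],"hand":1}]'
python3 -m handwheel '[{"xyz":[0,0,0.5],"delta_rot":[0,0,0],"hand":1},{"xyz":[0,0,1],"delta_rot":[0,0,0],"hand":1},{"xyz":[0,0,1],"delta_rot":[0,0,0],"hand":1},{"xyz":[0,0,1],"delta_rot":[0,0,0],"hand":1},{"xyz":[0,0,1],"delta_rot":[0,0,0],"hand":1}]'
```

```text
time_s: 11.65
position: [0.5599, -0.1711, 0.1748]
tcp_rot: [[0.989, 0.145, -0.002], [0.145, -0.989, -0.0], [-0.002, -0.0, -1.0]]
force: [-9.0, -1.0, 9.9]
opening: 0.157
grasp_force: 30.0
time_s: 12.28
position: [0.5599, -0.1711, 0.174]
tcp_rot: [[0.989, 0.145, -0.002], [0.145, -0.989, -0.0], [-0.002, -0.0, -1.0]]
force: [-9.2, 0.5, 11.0]
opening: 0.155
grasp_force: 30.0
```

```bash
python3 -m handwheel '[{"xyz":[-0.3,0,0.5],"delta_rot":[0,0,0],"hand":1},{"xyz":[-0.3,0,1],"delta_rot":[0,0,0],"hand":1},{"xyz":[-0.3,0,1],"delta_rot":[0,0,0],"hand":1},{"xyz":[-0.3,0,1],"delta_rot":[0,0,0],"hand":1},{"xyz":[-0.3,0,1],"delta_rot":[0,0,0],"hand":1}]'
python3 -m handwheel '[{"xyz":[0,0,0.5],"delta_rot":[0,0,0],"hand":1},{"xyz":[0,0,1],"delta_rot":[0,0,0],"hand":1},{"xyz":[0,0,1],"delta_rot":[0,0,0],"hand":1},{"xyz":[0,0,1],"delta_rot":[0,0,0],"hand":1},{"xyz":[0,0,1],"delta_rot":[0,0,0],"hand":1}]'
```

```text
time_s: 12.9
position: [0.5598, -0.1711, 0.1732]
tcp_rot: [[0.989, 0.145, -0.001], [0.145, -0.989, -0.0], [-0.001, 0.0, -1.0]]
force: [-9.2, 0.0, 11.9]
opening: 0.163
grasp_force: 30.0
time_s: 13.52
position: [0.5598, -0.1711, 0.1724]
tcp_rot: [[0.989, 0.145, -0.001], [0.145, -0.989, -0.0], [-0.001, 0.0, -1.0]]
force: [-9.8, 0.8, 12.4]
opening: 0.157
grasp_force: 30.0
```

```bash
python3 -m handwheel '[{"xyz":[0,0,0.5],"delta_rot":[0,0,0],"hand":1},{"xyz":[0,0,1],"delta_rot":[0,0,0],"hand":1},{"xyz":[0,0,1],"delta_rot":[0,0,0],"hand":1},{"xyz":[0,0,1],"delta_rot":[0,0,0],"hand":1},{"xyz":[0,0,1],"delta_rot":[0,0,0],"hand":1}]'
python3 -m handwheel '[{"xyz":[0,0,0.4],"delta_rot":[0,0,0],"hand":1},{"xyz":[0,0,0.7],"delta_rot":[0,0,0],"hand":1},{"xyz":[0,0,0.7],"delta_rot":[0,0,0],"hand":1},{"xyz":[0,0,0.7],"delta_rot":[0,0,0],"hand":1},{"xyz":[0,0,0.7],"delta_rot":[0,0,0],"hand":1}]'
```

```text
time_s: 14.15
position: [0.56, -0.1711, 0.1713]
tcp_rot: [[0.989, 0.145, -0.001], [0.145, -0.989, -0.0], [-0.001, 0.0, -1.0]]
force: [-9.5, 1.4, 12.0]
opening: 0.16
grasp_force: 30.0
time_s: 14.78
position: [0.56, -0.1711, 0.1708]
tcp_rot: [[0.989, 0.145, -0.001], [0.145, -0.989, -0.0], [-0.001, 0.0, -1.0]]
force: [-10.3, -0.1, 13.0]
opening: 0.156
grasp_force: 30.0
```

Run:
```python
from h import *
im=vision.capture("wrist"); a=cv2.resize(im[150:290,200:360,::-1],(0,0),fx=4,fy=4,interpolation=cv2.INTER_CUBIC)
cv2.imwrite("pics/w4.png",a)
```

```text
(no output)
```

View pics/w4.png

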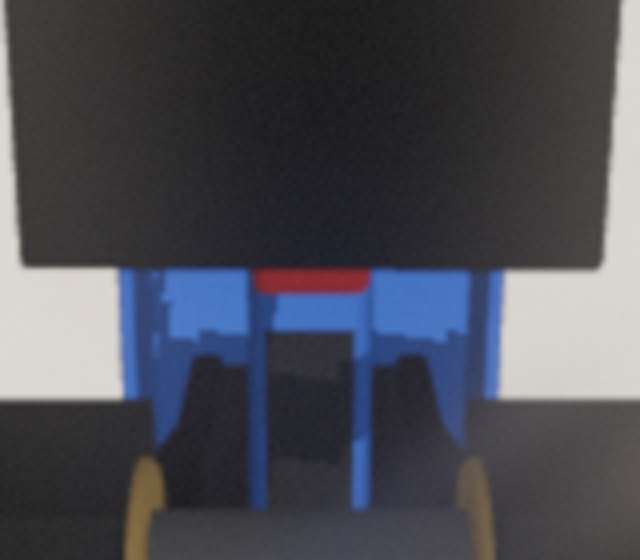

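The red catch shows over the plate's edge at (255..370, 268..292), about 2.5 mm visible. The upright's top hides about 5.6 mm of it, so it is about 8 mm out and fully sprung. I'll ease the pressure, open and lift away.

```bash
python3 -m handwheel '[{"xyz":[-0.3,0,-0.7],"delta_rot":[0,0,0],"hand":1},{"xyz":[-0.6,0,-1.5],"delta_rot":[0,0,0],"hand":1},{"xyz":[-0.6,0,-1.5],"delta_rot":[0,0,0],"hand":0.5},{"xyz":[-0.6,0,-1.5],"delta_rot":[0,0,0],"hand":0},{"xyz":[-0.6,0,-1.5],"delta_rot":[0,0,0],"hand":-0.3}]' && python3 -m handwheel '[{"xyz":[0,0,0],"delta_rot":[0,0,0],"hand":-0.3},{"xyz":[0,0,-10],"delta_rot":[0,0,0],"hand":-0.3},{"xyz":[0,0,-30],"delta_rot":[0,0,0],"hand":-0.3},{"xyz":[-30,0,-60],"delta_rot":[0,0,0],"hand":-0.3},{"xyz":[-70,0,-80],"delta_rot":[0,0,0],"hand":-0.3}]'
python3 - <<'E'
from h import *
for i in range(4): vision.capture("top")
s=bot.read_state(); print(s["position"],s["force"],s["opening"])
m=vision.camera_model("wrist"); im=vision.capture("wrist"); np.savez("w5.npz",K=m["camera_matrix"],T=m["camera_from_world"])
t=vision.capture("top")[130:200,290:360]; sc=vision.capture("scene")[140:230,220:310]
a=cv2.resize(im,(0,0),fx=1,fy=1); b=np.vstack([cv2.resize(t,(240,240),interpolation=cv2.INTER_CUBIC),cv2.resize(sc,(240,180),interpolation=cv2.INTER_CUBIC)])
cv2.imwrite("pics/w5.png",np.hstack([a,b])[:,:,::-1])
E
```

```text
time_s: 15.45
position: [0.561, -0.1714, 0.1699]
tcp_rot: [[0.989, 0.145, 0.002], [0.145, -0.989, -0.0], [0.002, 0.0, -1.0]]
force: [-0.7, -0.1, -0.2]
opening: 0.393
grasp_force: 0.0
time_s: 16.08
position: [0.4914, -0.1821, 0.2517]
tcp_rot: [[0.989, 0.146, 0.003], [0.146, -0.989, -0.002], [0.003, 0.002, -1.0]]
force: [-0.4, -0.7, 0.2]
opening: 0.648
grasp_force: 0.0
[ 0.49113404 -0.18181554  0.25094576] [-0.28236482  0.65141043  0.46349268] 0.6511117560928614
```

View pics/w5.png

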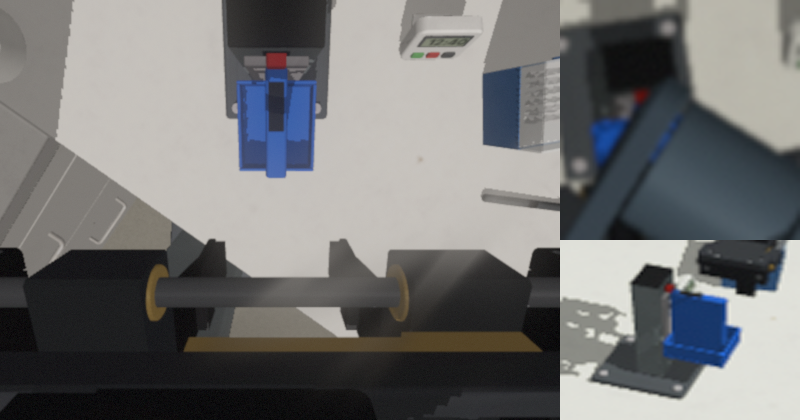

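The bracket hangs flush and level on the upright, with the red catch at (267..286, 53..66) over its plate. I'll check the catch extent numerically, then hand in.

Run:
```python
from h import *
z=np.load("w5.npz"); m={"camera_matrix":z["K"],"camera_from_world":z["T"]}
u=np.array([np.cos(.15),np.sin(.15),0]); v=np.array([-u[1],u[0],0]); U=np.array([.6,-.165,0])
for e in (0,2,4,6,8): print("catch proud",e,"front-top row",proj("",U-e/1e3*u+[0,0,.200],m).round(1),"front-bottom",proj("",U-e/1e3*u+[0,0,.191],m).round(1))
for x,zz in ((0,.19),(-6,.19)): print("plate",x,proj("",U+x/1e3*u+[0,0,zz],m).round(1))
print("web end",proj("",U-.076*u+[0,0,.19],m).round(1))
im=cv2.imread("pics/w5.png")[:,:,::-1].astype(int)
for r in range(48,84): print(r,im[r,277].tolist(),im[r,255].tolist())
```

```text
catch proud 0 front-top row [276.5  52.1] front-bottom [276.5  54.8]
catch proud 2 front-top row [276.5  55.8] front-bottom [276.5  58.4]
catch proud 4 front-top row [276.6  59.5] front-bottom [276.5  61.9]
catch proud 6 front-top row [276.6  63.2] front-bottom [276.6  65.4]
catch proud 8 front-top row [276.6  66.9] front-bottom [276.6  68.9]
plate 0 [276.5  55.1]
plate -6 [276.6  65.6]
web end [277.  176.7]
48 [53, 53, 56] [58, 58, 60]
49 [59, 60, 61] [63, 64, 66]
50 [54, 55, 58] [62, 64, 64]
51 [43, 42, 46] [65, 65, 66]
52 [55, 34, 39] [64, 66, 67]
53 [105, 42, 44] [64, 64, 66]
54 [122, 43, 45] [64, 64, 66]
55 [125, 44, 45] [76, 76, 77]
56 [125, 43, 47] [97, 94, 95]
57 [125, 46, 48] [110, 105, 106]
58 [125, 43, 47] [110, 105, 107]
59 [125, 44, 48] [112, 108, 109]
60 [124, 42, 46] [112, 107, 108]
61 [123, 42, 45] [110, 105, 107]
62 [125, 44, 48] [110, 106, 106]
63 [125, 46, 48] [110, 105, 106]
64 [124, 43, 47] [107, 102, 104]
65 [117, 42, 47] [97, 94, 96]
66 [108, 40, 45] [83, 80, 80]
67 [93, 39, 44] [80, 76, 79]
68 [82, 38, 52] [99, 94, 96]
69 [65, 55, 95] [114, 110, 110]
70 [48, 64, 111] [99, 95, 95]
71 [43, 64, 113] [80, 77, 79]
72 [46, 66, 115] [78, 75, 77]
73 [42, 65, 113] [75, 74, 75]
74 [44, 65, 114] [77, 74, 77]
75 [46, 65, 114] [77, 74, 77]
76 [46, 67, 115] [77, 75, 79]
77 [44, 68, 119] [75, 74, 77]
78 [52, 86, 151] [77, 75, 77]
79 [56, 94, 167] [75, 74, 82]
80 [58, 95, 166] [63, 72, 102]
81 [53, 81, 141] [52, 68, 114]
82 [50, 61, 92] [50, 68, 114]
83 [48, 51, 61] [46, 62, 105]
```

The red extends to rows 67–69, which matches the prediction for a catch 8 mm proud (fully out). The plate is at rows 55–66, so it is flush.

```bash
python3 -c "
from rig import workorder; print(workorder.hand_in())"
```

```text
the job is handed in; nothing more can be done
None
```

The bracket hangs flush on the upright with the red catch fully out over its top edge, the gripper is clear of it, and the job is handed in at about 16 s; peak wrist force read about 17 N, and the arm's path kept clear of the other things.

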